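Pack up a rocking shaft stand and load the camshaft

ROBOT

A 7-joint arm with a two-finger parallel gripper is mounted at the origin on the work surface. World frame = base frame: x ahead of the robot, y to its left, z up, the work surface at z = 0. Lengths are in mm, angles in rad, forces in N, time in s.
With the tool pointing down it reaches from about 400 to 875 mm from the base axis. Payload 4.4 kg.
Tool frame: the origin (TCP) lies at the very end of the fingers, on their centre line; the grasp point (between the pads) lies 19 mm behind it; z points along the fingers, y is the direction in which the jaws open and shut (so a half turn about z gives the same grasp; the last joint's range is limited). The gripper opens to 85 mm and grips with 20 to 120 N. Pads are 22 mm wide; open, the fingers measure 114 mm over their backs; the gripper's body (76 mm by 85 mm) begins 54 mm behind the grasp point. The pads swing forward as they close: fully open they stand 13 mm farther back than shut.
Start: joints at [1.214, 0.628, 0.038, 1.517, -0.027, 0.996, -0.02], TCP at [186.395, -622.716, 231.313] pointing down, gripper open.
Joint ranges: [-3.06, 3.06], [-0.37, 2.12], [-1.25, 1.32], [0.18, 2.47], [-1.1, 4.24], [0.23, 1.98], [-2.94, 2.94]. Speed limits (rad/s): [2.57, 2.57, 3.14, 3.14, 3.14, 3.14, 3.14].

INTERFACE

Orientations are given as [roll, pitch, yaw] about the fixed x, y, z axes, in that order (R = Rz(yaw) Ry(pitch) Rx(roll)).
In Python, from cell import ctrl, eyes gives the robot as it stands.
- The arm moves only by the tool move_arm, never from a script. Its argument "increments" is a list of rows, each a list of 6 numbers: the shift along the tool's x, y, z in cm, then the turn, a rotation vector about the tool's x, y, z in degrees. In form: [[x, y, z, wx, wy, wz], ...]. A call has 1 to 20 rows; each row is the pose to reach, as a shift and turn from the pose commanded when the call began, along the tool's axes at that moment; what a row does not reach only later rows make up. A row lasts 1/10 s, in which the tool goes at most 50 mm and 8.59 degrees, less where a joint would pass 70% of its speed; a pose out of reach is approached as far as the arm can. A call with a gripper value outside its range is refused whole. "grip" is the opening, from -1 (shut) to 1 (fully open), set as the call begins (left out, the last holds). The fingers move at their own pace and stop on an object; the grip force is fixed at half the most. Time passes only in rows, so rows that repeat a pose let the fingers close. It gives the time, the measured TCP pose, the force and the opening at its end, in the units of the state.
- ctrl.read_state(): the state, without advancing time (a new reading comes with each control period).
- eyes.get_image(name): name is "scene" or "top" or "wrist"; returns the picture (480x640x3 uint8, red, green, blue); there is no depth.
- eyes.calibration(name): a dict with "fx", "fy", "cx", "cy" (pixels), "dist" ([k1, k2, p1, p2, k3] as OpenCV has them; the pictures are not rectified), "pose" (4x4, takes a point from camera to world coordinates); the wrist camera has in their place "tool_from_camera" (4x4, takes a point from camera to tool coordinates, whose origin is the TCP and whose axes are the flange's). Camera axes: x right, y up, looking along -z (the intrinsics and any distortion apply to the point x, -y, -z); pixel columns grow to the right and rows downward; lengths in mm; the calibration is good to about 2 mm. A picture is of the moment at which its call begins: read the wrist's pose just before it. calibration takes no time and is no camera call.
- ctrl.finish_job(): hands the job in, once; it reports no verdict.
The state is a dict: "clock": time; "qpos": joint angles; "qd": joint speeds; "tau": joint torques, N m; "eef_pos": TCP position; "tool_rot": TCP orientation; "force": force on the tool from outside, world axes, zero at the start; "torque": the same for the moment, N m; "width": finger opening in mm.
Only numpy, scipy, OpenCV 4.12 (cv2) and the standard library are available. Lean on these libraries where they do the work, as an engineer would, in place of code of your own. Each camera call takes 0.05 s, during which the arm holds its last target. There are 200 camera calls.

TASK

The shaft checking stand rocks because one of its four feet is too short: slide the flat steel packing plates under that foot one at a time, flat and squarely one on the other, until it no longer rocks. Then take the camshaft from its wooden cradle, lower it gently into the stand's two slotted posts until both ends lie on the bottom of the slots, and let go. Leave the stand standing where it is and do not disturb the tools and parts lying around.

Things in the scene. Friction and masses are not known exactly. Their poses are not given: they have to be found in the camera images.
- stand: shaft checking stand, 2.6 kg, loose. Origin: on the bench under the base's middle; x, y along the base, z up. I-shaped grey base, underside 28 mm, top 44 mm high: two cross bars along x (172 x 40 mm) at y = +-115 mm joined by beams along y. Round domed feet, 28 mm across, at x = +-65, y = +-115 mm, all but one 28 mm tall. Empty it rests level on three feet but rocks about the diagonal next to the short one
- short_foot (a point): centre of the underside of the short foot, at x = +65, y = -115 mm of the stand, whose axes it has. It hangs 11 mm over the bench; two plates (10 mm) go in, a third does not. Its underside is domed, flat only 10 mm across. The bar above ends 20 mm beyond it to -y, 21 mm to +x; free space on the -y side for sliding plates in along +y. Unless packed up, the camshaft's weight tips the stand onto this foot
- slot_a (a point): bottom of the slot in the post at x = +45, y = -102 mm of the stand, 130 mm high; axes as the stand's. The post is upright steel, 62 mm wide in x, 12 mm thick in y. Its slot is open at the top and runs through along y; it is 20 mm wide, its mouth flares to about 50 mm at 170 mm height
- slot_b (a point): the same for the other post, at x = +45, y = +72 mm of the stand
- seat_mid (a point): where the middle of the camshaft's axis lies when fully home: half-way between the posts, at x = +45, y = -15 mm of the stand, 138 mm high (8 mm over the slot bottoms); axes as the stand's. The shaft then lies along the stand's y, either way round
- gauge (a point): dial gauge on a column at the stand's corner x = -52, y = +108 to +200 mm, 185 mm high: this point is the top of the column, axes as the stand's. Part of the stand; not used
- packer_1_mid (a point): flat steel packing plate, 0.23 kg, 120 x 50 x 5 mm (a small dark disc drawn on one end), lying loose on the bench; all three are alike. This point is its centre, 2.5 mm over its underside; x along its length, y across its width, z its thickness
- packer_2_mid (a point): flat steel packing plate, 0.23 kg, 120 x 50 x 5 mm (a small dark disc drawn on one end), lying loose on the bench; all three are alike. This point is its centre, 2.5 mm over its underside; x along its length, y across its width, z its thickness
- packer_3_mid (a point): flat steel packing plate, 0.23 kg, 120 x 50 x 5 mm (a small dark disc drawn on one end), lying loose on the bench; all three are alike. This point is its centre, 2.5 mm over its underside; x along its length, y across its width, z its thickness
- cam_mid (a point): camshaft, steel, 0.82 kg, 220 mm long: middle of its axis, x along the shaft. Journals of 16 mm diameter from 76 to 110 mm either side of the middle; a 24 mm diameter shaft between, plain for 28 mm either side of the middle (the place to grip), then two lobes each side reaching 22 mm from the axis and a 38 mm flange. In the stand its shoulders leave 5 mm of end play either way
- cradle: fixed wooden cradle, origin at the centre of its underside, x along the shaft it holds: board 226 x 80 x 20 mm with two V-notched blocks (14 mm thick, up to 75 mm high, 70 mm wide) 93 mm either side of the middle. The camshaft lies in the notches by its journals, axis 62 mm over the bench
- camshaft: the same camshaft; same point, same axes
- packer_1: the same plate; origin at the centre of its underside, same axes
- packer_2: the same plate; origin at the centre of its underside, same axes
- packer_3: the same plate; origin at the centre of its underside, same axes
- spanner: bystander, to be left alone: open-ended spanner, 200 mm, lying flat; origin under its middle
- screwdriver: bystander, to be left alone: screwdriver with a black handle, 210 mm, lying; origin under its middle
- hammer: bystander, to be left alone: hammer with a wooden handle, 240 mm, lying; origin under its middle
- brake_disc: bystander, to be left alone: brake disc, 160 mm across, 6 mm thick, hub 10 mm, lying flat; origin at the centre of its underside
- grease_tub: bystander, to be left alone: white grease tub, 90 mm across, 75 mm high, standing; origin at the centre of its underside
- sprocket: bystander, to be left alone: dark chain sprocket, 130 mm across, hub 18 mm high, lying flat; origin at the centre of its underside
Mind the look-alikes: they are no part of the job. Leave any red look-alike of the camshaft alone.

How it is judged (in metres and radians):
On the way, in this order (a step that is already met when the one before it is completed fails the run):
1. a first plate lies flat on the bench under the short foot, the stand still empty (((x of short_foot in the frame of packer_1_mid between -0.05 and 0.05 m and y of short_foot in the frame of packer_1_mid between -0.016 and 0.016 m and angle between packer_1_mid's own z axis and vertical below 0.05 rad and height (world z) of packer_1_mid below 0.012 m) or (x of short_foot in the frame of packer_2_mid between -0.05 and 0.05 m and y of short_foot in the frame of packer_2_mid between -0.016 and 0.016 m and angle between packer_2_mid's own z axis and vertical below 0.05 rad and height (world z) of packer_2_mid below 0.012 m) or (x of short_foot in the frame of packer_3_mid between -0.05 and 0.05 m and y of short_foot in the frame of packer_3_mid between -0.016 and 0.016 m and angle between packer_3_mid's own z axis and vertical below 0.05 rad and height (world z) of packer_3_mid below 0.012 m)) and contact force between camshaft and stand below 0.1 N), for 0.2 s.
2. a second plate lies flat on it under the short foot, the stand still empty ((((x of short_foot in the frame of packer_1_mid between -0.05 and 0.05 m and y of short_foot in the frame of packer_1_mid between -0.016 and 0.016 m and angle between packer_1_mid's own z axis and vertical below 0.05 rad and height (world z) of packer_1_mid below 0.012 m) and (x of short_foot in the frame of packer_2_mid between -0.05 and 0.05 m and y of short_foot in the frame of packer_2_mid between -0.016 and 0.016 m and angle between packer_2_mid's own z axis and vertical below 0.05 rad and height (world z) of packer_2_mid below 0.012 m)) or ((x of short_foot in the frame of packer_1_mid between -0.05 and 0.05 m and y of short_foot in the frame of packer_1_mid between -0.016 and 0.016 m and angle between packer_1_mid's own z axis and vertical below 0.05 rad and height (world z) of packer_1_mid below 0.012 m) and (x of short_foot in the frame of packer_3_mid between -0.05 and 0.05 m and y of short_foot in the frame of packer_3_mid between -0.016 and 0.016 m and angle between packer_3_mid's own z axis and vertical below 0.05 rad and height (world z) of packer_3_mid below 0.012 m)) or ((x of short_foot in the frame of packer_2_mid between -0.05 and 0.05 m and y of short_foot in the frame of packer_2_mid between -0.016 and 0.016 m and angle between packer_2_mid's own z axis and vertical below 0.05 rad and height (world z) of packer_2_mid below 0.012 m) and (x of short_foot in the frame of packer_3_mid between -0.05 and 0.05 m and y of short_foot in the frame of packer_3_mid between -0.016 and 0.016 m and angle between packer_3_mid's own z axis and vertical below 0.05 rad and height (world z) of packer_3_mid below 0.012 m))) and contact force between camshaft and stand below 0.1 N), for 0.2 s.
At the end, for the whole second after the job is handed in: Two plates lie flat, stacked, under the short foot and carry it (its centre 10 mm inside their ends, 9 mm inside their sides); stand within 0.02 rad of level; camshaft on both slot bottoms (middle within 4 mm in height, 6 mm across, 9 mm endwise, 0.04 rad); all at rest ((((x of short_foot in the frame of packer_1_mid between -0.05 and 0.05 m and y of short_foot in the frame of packer_1_mid between -0.016 and 0.016 m and angle between packer_1_mid's own z axis and vertical below 0.05 rad and height (world z) of packer_1_mid below 0.012 m) and (x of short_foot in the frame of packer_2_mid between -0.05 and 0.05 m and y of short_foot in the frame of packer_2_mid between -0.016 and 0.016 m and angle between packer_2_mid's own z axis and vertical below 0.05 rad and height (world z) of packer_2_mid below 0.012 m)) or ((x of short_foot in the frame of packer_1_mid between -0.05 and 0.05 m and y of short_foot in the frame of packer_1_mid between -0.016 and 0.016 m and angle between packer_1_mid's own z axis and vertical below 0.05 rad and height (world z) of packer_1_mid below 0.012 m) and (x of short_foot in the frame of packer_3_mid between -0.05 and 0.05 m and y of short_foot in the frame of packer_3_mid between -0.016 and 0.016 m and angle between packer_3_mid's own z axis and vertical below 0.05 rad and height (world z) of packer_3_mid below 0.012 m)) or ((x of short_foot in the frame of packer_2_mid between -0.05 and 0.05 m and y of short_foot in the frame of packer_2_mid between -0.016 and 0.016 m and angle between packer_2_mid's own z axis and vertical below 0.05 rad and height (world z) of packer_2_mid below 0.012 m) and (x of short_foot in the frame of packer_3_mid between -0.05 and 0.05 m and y of short_foot in the frame of packer_3_mid between -0.016 and 0.016 m and angle between packer_3_mid's own z axis and vertical below 0.05 rad and height (world z) of packer_3_mid below 0.012 m))) and (contact force between stand and packer_1 above 0.2 N or contact force between stand and packer_2 above 0.2 N or contact force between stand and packer_3 above 0.2 N) and angle between stand's own z axis and vertical below 0.02 rad and contact force between camshaft and stand above 4 N and z of cam_mid in the frame of stand between 0.134 and 0.141 m and x of cam_mid in the frame of seat_mid between -0.006 and 0.006 m and y of cam_mid in the frame of seat_mid between -0.009 and 0.009 m and angle between the x axis of camshaft and the y axis of stand, either way round below 0.04 rad and linear speed of camshaft below 0.02 m/s and linear speed of stand below 0.01 m/s); the robot touches nothing.
It fails at once if the stand was shoved more than 40 mm (distance of stand from where it was at the start of the episode above 0.04 m).
It fails at once if the camshaft was dropped or rammed into the stand (over 220 N: a fall of some 15 mm) (contact force between camshaft and stand above 220 N).
It fails at once if a bystander was moved more than 40 mm (distance of any of spanner, screwdriver, hammer, brake_disc, grease_tub, sprocket from where it was at the start of the episode above 0.04 m).
It also fails if it takes over 72 s, if anything falls off the work surface, if the arm or the gripper's body presses on something with over 40 N, if the wrist force passes 120 N, or if a joint passes its speed limit or range.

## Working session

There is one attempt and no reset: what is moved stays moved. The work goes in short steps, Python scripts to look and compute and a tool call to move; the robot and the scene stay as the last step left them, time stands still between calls to the robot, and variables do not carry over. Pictures are saved under pics/ and viewed, about 8 in all and at most 12, crops included, and the job is handed in when it is done.

Besides the shell and the picture viewer there is one more tool, called after "Emit:" as a command line: name --pt "numbers of a row" for each row, then --argument value for the rest. move_arm: Moves the arm, as the interface text tells. Its arguments: {"type":"object","properties":{"increments":{"type":"array","items":{"type":"array","items":{"type":"number"}}},"grip":{"type":"number"}},"required":["increments"]}

```bash
ls; mkdir -p pics
cat > h.py <<'E'
import numpy as np, cv2
from cell import ctrl, eyes
from scipy.spatial.transform import Rotation as R
def cam(name):
    c=eyes.calibration(name)
    if name=='wrist':
        s=ctrl.read_state(); T=np.eye(4); T[:3,:3]=R.from_euler('xyz',s['tool_rot']).as_matrix(); T[:3,3]=s['eef_pos']
        P=T@np.array(c['tool_from_camera'])
    else: P=np.array(c['pose'])
    K=np.array([[c['fx'],0,c['cx']],[0,c['fy'],c['cy']],[0,0,1.]])
    return K,np.array(c['dist'],float),P
def ray(C,px,z):
    K,d,P=C
    u=cv2.undistortPoints(np.array(px,float).reshape(-1,1,2),K,d).reshape(-1,2)
    D=np.c_[u[:,0],-u[:,1],-np.ones(len(u))]@P[:3,:3].T
    o=P[:3,3]; return o+D*((z-o[2])/D[:,2])[:,None]
def proj(C,X):
    K,d,P=C
    p=(np.array(X,float).reshape(-1,3)-P[:3,3])@P[:3,:3]
    p=p*[1,-1,-1]
    return cv2.projectPoints(p,np.zeros(3),np.zeros(3),K,d)[0].reshape(-1,2)
def snap(name,fn=None):
    C=cam(name); im=cv2.cvtColor(eyes.get_image(name),cv2.COLOR_RGB2BGR)
    if fn: cv2.imwrite('pics/'+fn,im)
    return C,im
E
python3 - <<'E'
from h import *
s=ctrl.read_state(); print(s)
for n in('top','scene'):
    C,im=snap(n,n+'0.png'); print(n,C[0],C[1],C[2])
print(eyes.calibration('wrist'))
E
```

```text
pics
{'clock': 0.0, 'qpos': array([ 1.21420101,  0.62932878,  0.03842864,  1.51835036, -0.02702043,
        0.99628903, -0.01998519]), 'qd': array([-2.32248801e-04,  8.53994206e-04, -2.14952357e-04, -2.58097106e-05,
       -9.90362115e-04,  1.37399924e-04, -3.76492678e-04]), 'tau': array([ 1.96914862e-04, -5.63403404e+01,  1.22618515e+00, -1.93448424e+01,
        1.09800347e-02,  1.05804973e-02, -6.58331629e-06]), 'eef_pos': array([ 186.23070116, -622.11294419,  230.4057175 ]), 'tool_rot': array([-3.13973440e+00, -1.76107077e-06,  2.90810181e-01]), 'force': array([ 0.62960432, -0.20172834,  0.34439932]), 'torque': array([ 0.03917845, -0.00252762,  0.00508731]), 'width': 85.54759810333984}
top [[558.78574571   0.         319.99595643]
 [  0.         558.78574571 238.18733594]
 [  0.           0.           1.        ]] [0.01280175 0.         0.         0.         0.        ] [[ 1.40088333e-02  9.96612362e-01 -8.10404414e-02  4.13559977e+02]
 [-9.99595211e-01  1.19513311e-02 -2.58181998e-02  1.18893896e+01]
 [-2.47621959e-02  8.13693200e-02  9.96376368e-01  1.41330009e+03]
 [ 0.00000000
[... 366 characters left out ...]
 -2.67420489e+01]
 [ 1.88375486e-02  7.04201263e-01  7.09750468e-01  9.99409228e+02]
 [ 0.00000000e+00  0.00000000e+00  0.00000000e+00  1.00000000e+00]]
{'fx': 419.99945054549534, 'fy': 419.99945054549534, 'cx': 322.7897648953001, 'cy': 244.64426796986842, 'dist': array([-0.09842322,  0.        ,  0.        ,  0.        ,  0.        ]), 'tool_from_camera': array([[-8.38690417e-04,  9.57181862e-01,  2.89486062e-01,
         7.41784398e+01],
       [ 9.99999212e-01,  5.32395036e-04,  1.13681081e-03,
        -3.41853864e-01],
       [ 9.34013744e-04,  2.89486788e-01, -9.57181554e-01,
        -1.42159761e+02],
       [ 0.00000000e+00,  0.00000000e+00,  0.00000000e+00,
         1.00000000e+00]])}
```

View pics/top0.png

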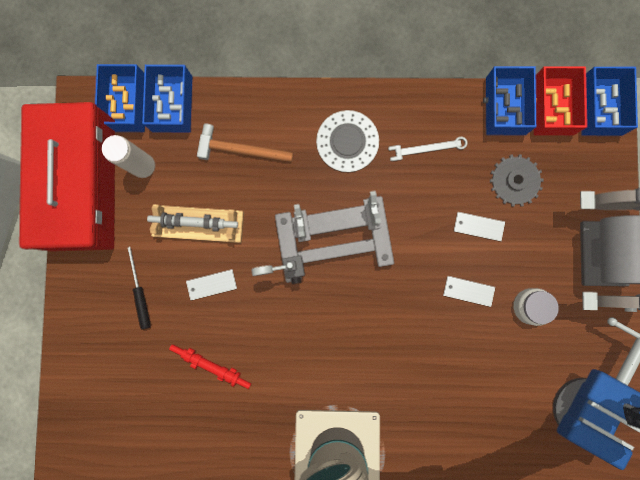

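View pics/scene0.png

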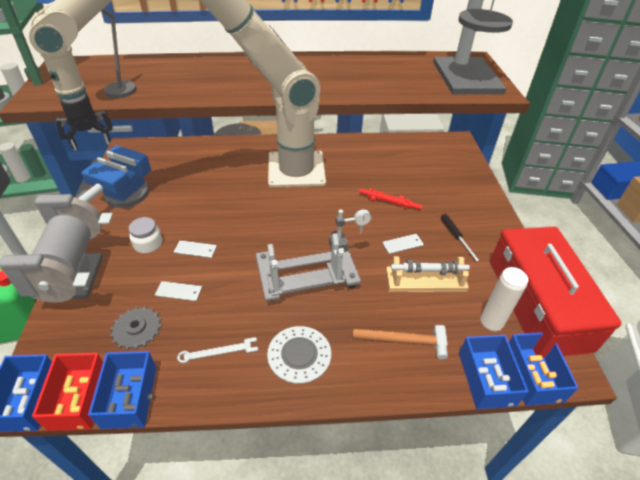

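The top view shows the stand at about (335,240), with the gauge at the left, so stand +y points image-left (world +y). The short foot is under the right bar's upper end, about (377,203). Plates are at (479,226), (469,291) and (212,285). The camshaft is in its cradle at (195,222), and the red look-alike is at (210,367). The scene view agrees.

```bash
cat >> h.py <<'E'
def plates(C,im,z=5,lo=150,area=(300,20000)):
    hsv=cv2.cvtColor(im,cv2.COLOR_BGR2HSV); m=((hsv[...,1]<45)&(hsv[...,2]>lo)).astype(np.uint8)
    out=[]
    for c in cv2.findContours(m,cv2.RETR_EXTERNAL,cv2.CHAIN_APPROX_NONE)[0]:
        if cv2.contourArea(c)<area[0]: continue
        w=ray(C,c.reshape(-1,2),z)[:,:2].astype(np.float32)
        r=cv2.minAreaRect(w); (L,W)=r[1]
        if 100<max(L,W)<135 and 40<min(L,W)<60:
            b=cv2.boxPoints(r); e=[b[1]-b[0],b[2]-b[1]]; a=max(e,key=np.linalg.norm)
            out.append((np.round(r[0],1),np.round(sorted((L,W)),1),round(float(np.degrees(np.arctan2(a[1],a[0]))%180),2)))
    return out
E
python3 - <<'E'
from h import *
C=cam('top'); im=cv2.imread('pics/top0.png')
print(plates(C,im))
print(ray(C,[[379,200],[385,258],[284,220],[292,275]],44))
print(ray(C,[[240,215],[150,207]],62), ray(C,[[150,220],[240,226]],62))
E
```

```text
[(array([ 401.1, -324.2]), array([ 50.7, 120.8]), 77.55), (array([407.9, 321.8]), array([ 50.6, 120.6]), 105.2), (array([ 563.8, -350.9]), array([ 51. , 120.8]), 78.51)]
[[ 621.15939392  -96.85511075   44.        ]
 [ 478.24409612 -112.26935285   44.        ]
 [ 568.92931086  136.92472769   44.        ]
 [ 433.66204785  114.68333428   44.        ]]
[[577.96158586 243.20560258  62.        ]
 [595.23983451 465.21749445  62.        ]] [[563.16201485 463.97889879  62.        ]
 [550.95383567 242.51428131  62.        ]]
```

```bash
cat >> h.py <<'E'
def go(x,y,z,yaw):
    "increment (cm, deg) from measured pose to target, tool down"
    s=ctrl.read_state(); Rm=R.from_euler('xyz',s['tool_rot'])
    Rt=R.from_euler('xyz',[np.pi,0,np.radians(yaw)])
    d=Rm.inv().apply(np.array([x,y,z])-s['eef_pos'])/10
    w=np.degrees((Rm.inv()*Rt).as_rotvec())
    print('t',round(float(s['clock']),1),'pos',np.round(s['eef_pos'],1),'yaw',round(float(np.degrees(s['tool_rot'][2])),2),'w',round(float(s['width']),1),'F',np.round(s['force'],1))
    print('inc',np.round(d,2).tolist()+np.round(w,2).tolist())
E
python3 -c "
from h import *
go(600,-130,300,80)"
```

```text
t 0.1 pos [ 186.3 -622.2  230.5] yaw 16.66 w 85.0 F [-0.3 -0.3 -0.6]
inc [53.75, -35.3, -6.89, -0.08, -0.05, -63.34]
```

Emit:
move_arm --pt "53.75 -35.3 -6.9 0 0 -63.3" --pt "53.75 -35.3 -6.9 0 0 -63.3" --pt "53.75 -35.3 -6.9 0 0 -63.3" --pt "53.75 -35.3 -6.9 0 0 -63.3" --pt "53.75 -35.3 -6.9 0 0 -63.3" --pt "53.75 -35.3 -6.9 0 0 -63.3" --pt "53.75 -35.3 -6.9 0 0 -63.3" --pt "53.75 -35.3 -6.9 0 0 -63.3" --pt "53.75 -35.3 -6.9 0 0 -63.3" --pt "53.75 -35.3 -6.9 0 0 -63.3" --pt "53.75 -35.3 -6.9 0 0 -63.3" --pt "53.75 -35.3 -6.9 0 0 -63.3" --pt "53.75 -35.3 -6.9 0 0 -63.3" --pt "53.75 -35.3 -6.9 0 0 -63.3" --pt "53.75 -35.3 -6.9 0 0 -63.3" --pt "53.75 -35.3 -6.9 0 0 -63.3" --pt "53.75 -35.3 -6.9 0 0 -63.3"

```text
clock: 1.8
eef_pos: [599.1, -132.5, 300.0]
tool_rot: [-3.141, 0.001, 1.393]
force: [-0.3, -0.2, 0.8]
width: 85.7
```

```bash
python3 -c "
from h import *
s=ctrl.read_state();print(s['eef_pos'],s['tool_rot'],s['qpos'])
C,im=snap('wrist','w1.png'); print(plates(C,im)); np.save('w1.npy',C[2])"
```

```text
[ 599.07443002 -132.46647748  300.04510764] [-3.14064836e+00  1.09588672e-03  1.39263780e+00] [ 0.36765608  0.52519331 -0.31798819  1.52738771  0.17632498  1.11825857
 -0.16586904]
[(array([ 564.5, -348.5]), array([ 50.1, 119.8]), 78.95)]
```

View pics/w1.png

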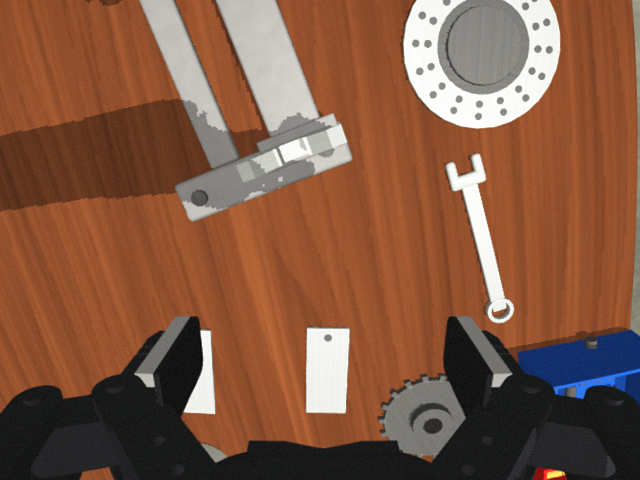

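The wrist view shows the stand's -y bar with top corners at about (177,188), (191,220) and (351,159). The plate lies at (327,370) with its disc end toward the stand. The path between them is free.

Run:
```python
from h import *
C=cam('wrist'); C=(C[0],C[1],np.load('w1.npy')); im=cv2.imread('pics/w1.png')
# edge refinement: gray bar vs wood by saturation
sat=cv2.cvtColor(im,cv2.COLOR_BGR2HSV)[...,1]
m=((sat<90)).astype(np.uint8); m[:, 360:]=0; m[240:]=0
c=max(cv2.findContours(m,cv2.RETR_EXTERNAL,cv2.CHAIN_APPROX_NONE)[0],key=cv2.contourArea).reshape(-1,2)
w=ray(C,c,44)[:,:2]
def line(mask):
    vx,vy,x,y=cv2.fitLine(w[mask].astype(np.float32),cv2.DIST_HUBER,0,.01,.01).ravel(); return np.array([x,y]),np.array([vx,vy])
# outer edge points: near line (191,220)-(351,159)
a=np.array([191,220.]);b=np.array([351,159.]);u=(b-a)/np.linalg.norm(b-a);n=np.array([-u[1],u[0]])
s=(c-a)@u; dd=np.abs((c-a)@n); L1=line((s>8)&(s<160)&(dd<4)); print(((s>8)&(s<160)&(dd<4)).sum(),L1,np.degrees(np.arctan2(L1[1][1],L1[1][0])))
u=L1[1] if L1[1][0]>0 else -L1[1]; n=np.array([-u[1],u[0]])
rel=(w-L1[0]); al=rel@u; pr=rel@n
sel=(pr>4)&(pr<34); print('left edge',np.median(al[sel&(al<0)&(al<al[sel].min()+8)]), 'right',np.median(al[sel&(al>al[sel].max()-6)]),al[sel].max(),al[sel].min())
k=(pr>-3)&(pr<20)
lo=np.median(al[(pr>5)&(pr<35)&(al<al[k].min()+6)]); hi=np.median(al[(pr>3)&(pr<14)&(al>al[k].max()-6)]); print(lo,hi,hi-lo)
mid=L1[0]+u*(lo+hi)/2; print('mid outer',mid); org=mid+135*n
print('origin',org,'foot',org+65*u-115*n,'seat',org+45*u-15*n,'yaw',np.degrees(np.arctan2(u[1],u[0])))
go(564.5-45*np.cos(np.radians(78.95)),-348.5-45*np.sin(np.radians(78.95)),60,79)
```

```text
141 (array([ 549.9343 , -116.14754], dtype=float32), array([0.983164  , 0.18272515], dtype=float32)) 10.528532
left edge -84.42484969654082 right 84.95125736147833 85.43707335303984 -84.97223661115167
-84.40111586213254 84.85658398074172 169.25769984287427
mid outer [ 550.1582261  -116.10592449]
origin [525.49033174  16.62121784] foot [610.40938577 -84.56550587] seat [572.47359094  10.09638893] yaw 10.528532
t 1.9 pos [ 599.2 -132.3  300.2] yaw 79.8 w 85.2 F [-0.2 -0.9 -0.4]
inc [-26.37, 0.35, 24.04, -0.03, 0.05, 0.8]
```

Emit:
move_arm --pt "-26.4 0.35 15 0 0 0.8" --pt "-26.4 0.35 15 0 0 0.8" --pt "-26.4 0.35 24 0 0 0.8" --pt "-26.4 0.35 24 0 0 0.8" --pt "-26.4 0.35 24 0 0 0.8" --pt "-26.4 0.35 24 0 0 0.8" --pt "-26.4 0.35 24 0 0 0.8" --pt "-26.4 0.35 24 0 0 0.8" --pt "-26.4 0.35 24 0 0 0.8" --pt "-26.4 0.35 24 0 0 0.8" --grip 0.55

```text
clock: 2.85
eef_pos: [558.6, -390.1, 61.4]
tool_rot: [3.14, -0.001, 1.382]
force: [0.4, 0.7, -0.1]
width: 66.0
```

```bash
python3 -c "
from h import *
C,im=snap('wrist','w2.png'); print(plates(C,im))
go(555.9,-392.7,10,79)"
```

```text
[(array([ 564.3, -349.7]), array([ 49.7, 119. ]), 78.49)]
t 2.9 pos [ 559.4 -389.6   62.2] yaw 79.25 w 66.1 F [-0.2  0.4  0.3]
inc [-0.37, -0.3, 5.21, 0.18, -0.05, 0.25]
```

Emit:
move_arm --pt "-0.5 -0.35 3 0 0 0.6" --pt "-0.5 -0.35 4.8 0 0 0.6" --pt "-0.5 -0.35 5.2 0 0 0.6" --pt "-0.5 -0.35 5.2 0 0 0.6" --pt "-0.5 -0.35 5.4 0 0 0.6" --pt "-0.5 -0.35 5.4 0 0 0.6"

```text
clock: 3.5
eef_pos: [554.0, -395.3, 7.2]
tool_rot: [3.14, 0.0, 1.372]
force: [-0.9, -0.7, 0.8]
width: 66.4
```

Emit:
move_arm --pt "0 0 0.2 0 0 0" --pt "0 0 0.3 0 0 0" --pt "0 0 0.4 0 0 0" --pt "0 0 0.4 0 0 0"

```text
clock: 3.9
eef_pos: [553.1, -395.2, 2.2]
tool_rot: [-3.141, -0.0, 1.371]
force: [-0.0, -0.1, 0.3]
width: 66.5
```

Emit:
move_arm --pt "0 -0.15 0 0 0 0" --pt "0 -0.15 0 0 0 0" --pt "0 -0.15 0.1 0 0 0" --pt "0 -0.15 0.2 0 0 0" --pt "0 -0.15 0.2 0 0 0" --grip 0.37

```text
clock: 4.4
eef_pos: [551.6, -394.9, 0.1]
tool_rot: [-3.141, -0.0, 1.371]
force: [0.1, -0.8, 0.6]
width: 58.3
```

```bash
python3 -c "
from h import *
for i in range(3): go(555.4,-393.6,0,78.6)
C,im=snap('wrist','w3.png'); cv2.imwrite('pics/w3c.png',cv2.resize(im[240:,60:580],None,fx=1.4,fy=1.4))"
```

```text
t 4.4 pos [ 5.516e+02 -3.949e+02  1.000e-01] yaw 78.56 w 58.3 F [ 0.1 -0.8  0.6]
inc [0.2, 0.34, 0.01, -0.01, -0.01, -0.04]
t 4.4 pos [ 5.516e+02 -3.949e+02  1.000e-01] yaw 78.56 w 58.3 F [ 0.1 -0.8  0.6]
inc [0.2, 0.34, 0.01, -0.01, -0.01, -0.04]
t 4.4 pos [ 5.516e+02 -3.949e+02  1.000e-01] yaw 78.56 w 58.3 F [ 0.1 -0.8  0.6]
inc [0.2, 0.34, 0.01, -0.01, -0.01, -0.04]
```

View pics/w3c.png

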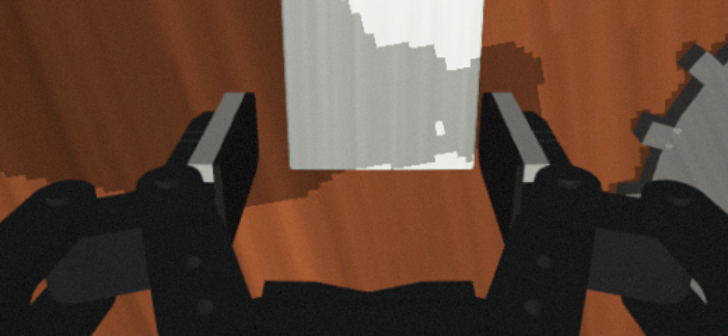

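The view shows the plate end between the pads, but the right pad is nearly on the plate, so I need to shift +y of the tool by about 3.5 mm and feel down further.

Emit:
move_arm --pt "0.1 0.35 0 0 0 0" --pt "0.1 0.35 0 0 0 0" --pt "0.1 0.35 0.2 0 0 0" --pt "0.1 0.35 0.3 0 0 0" --pt "0.1 0.35 0.3 0 0 0"

```text
clock: 4.95
eef_pos: [555.0, -394.6, -3.0]
tool_rot: [-3.141, -0.0, 1.371]
force: [-0.1, -0.8, -0.7]
width: 58.5
```

Emit:
move_arm --pt "0 0 0.1 0 0 0" --pt "0 0 0.2 0 0 0" --pt "0 0 0.2 0 0 0"

```text
clock: 5.25
eef_pos: [555.4, -394.7, -4.6]
tool_rot: [3.141, 0.0, 1.371]
force: [-0.6, 0.4, 2.7]
width: 58.6
```

Emit:
move_arm --pt "0 0 -0.25 0 0 0" --pt "0 0 -0.25 0 0 0"

```text
clock: 5.45
eef_pos: [555.6, -394.8, -1.8]
tool_rot: [3.141, 0.0, 1.371]
force: [0.3, -0.7, 0.1]
width: 58.8
```

Emit:
move_arm --pt "0 0 0 0 0 0" --pt "0 0 0 0 0 0" --pt "0 0 0 0 0 0" --pt "0 0 0 0 0 0" --grip -0.2

```text
clock: 5.85
eef_pos: [555.6, -394.8, -1.4]
tool_rot: [3.141, 0.0, 1.371]
force: [-1.7, 0.3, 5.7]
width: 47.5
```

Emit:
move_arm --pt "0 0 -0.3 0 0 0" --pt "0 0 -1 0 0 0" --pt "0 0 -2 0 0 0" --pt "0 0 -3 0 0 0" --pt "0 0 -3 0 0 0"

```text
clock: 6.35
eef_pos: [556.7, -395.5, 30.0]
tool_rot: [3.138, 0.001, 1.371]
force: [0.3, -1.4, -2.4]
width: 47.0
```

```bash
python3 -c "
from h import *
go(555.4,-393.6,30,78.6)
C,im=snap('wrist','w4.png'); print(plates(C,im,33)); cv2.imwrite('pics/w4c.png',im[100:])"
```

```text
t 6.3 pos [ 556.7 -395.5   30. ] yaw 78.55 w 47.0 F [ 0.3 -1.4 -2.4]
inc [0.16, -0.16, -0.0, 0.2, 0.07, -0.05]
[(array([ 565.5, -351.5]), array([ 50.2, 121.4]), 78.72)]
```

View pics/w4c.png

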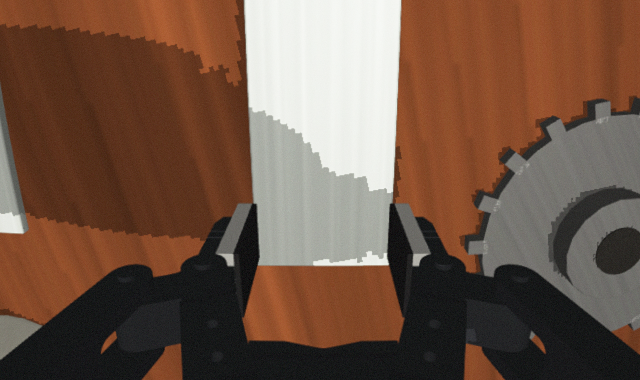

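The plate is gripped squarely: its end is between the pads, its centre is 45 mm ahead of the TCP and its yaw error is 0.15°. Next is the pre-insert position.

```bash
python3 -c "
from h import *
go(635.3,-218.5,30,100.4)"
```

```text
t 6.4 pos [ 556.1 -395.2   29.2] yaw 78.55 w 47.1 F [ 0.6  0.2 -1.2]
inc [18.89, 4.25, -0.09, 0.12, 0.07, -21.85]
```

Emit:
move_arm --pt "3 0.7 -0.1 0 0 -3" --pt "6 1.4 -0.1 0 0 -7" --pt "9 2.1 -0.1 0 0 -11" --pt "12 2.8 -0.1 0 0 -15" --pt "15 3.5 -0.1 0 0 -19" --pt "17.5 4.0 -0.1 0 0 -21" --pt "18.9 4.25 -0.1 0 0 -21.85" --pt "18.9 4.25 -0.1 0 0 -21.85" --pt "18.9 4.25 0 0 0 -21.85" --pt "18.9 4.25 0 0 0 -21.85"

```text
clock: 7.4
eef_pos: [633.2, -220.8, 27.4]
tool_rot: [-3.14, 0.002, 1.749]
force: [0.9, -0.7, -2.5]
width: 47.2
```

```bash
python3 -c "
from h import *
C,im=snap('wrist','w5.png'); print(plates(C,im,33)); go(635.3,-218.5,0.5,100.4); print(np.round(ctrl.read_state()['tool_rot'],4))"
```

```text
[(array([ 625.3, -176.1]), array([ 49.2, 119.1]), 100.28)]
t 7.5 pos [ 633.3 -220.6   27.5] yaw 100.23 w 47.2 F [ 0.6 -0.6 -2.7]
inc [0.18, 0.23, 2.7, -0.08, 0.08, -0.17]
[-3.1402e+00  1.5000e-03  1.7493e+00]
```

View pics/w5.png

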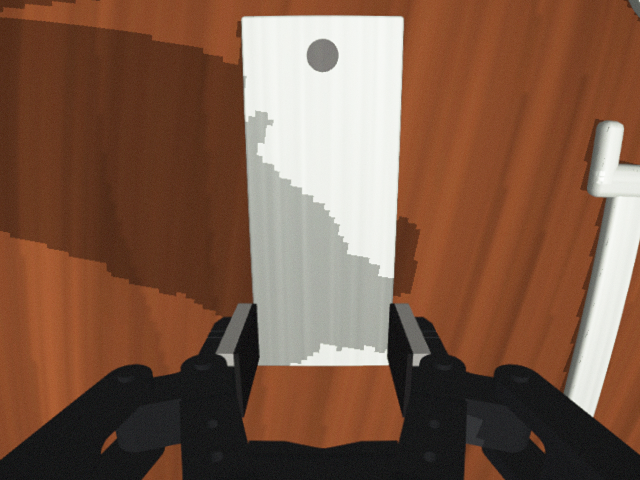

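The plate sits square ahead of the TCP with its disc end forward. The spanner is clear, at the right. Lower and slide in.

Emit:
move_arm --pt "0.2 0.2 1 0 0 -0.1" --pt "0.2 0.2 2 0 0 -0.1" --pt "0.2 0.2 2.5 0 0 -0.1" --pt "0.2 0.2 2.6 0 0 -0.1" --pt "0.9 0.2 2.6 0 0 -0.1" --pt "1.7 0.2 2.6 0 0 -0.1" --pt "2.5 0.2 2.6 0 0 -0.1" --pt "3.3 0.2 2.6 0 0 -0.1" --pt "4.1 0.2 2.6 0 0 -0.1" --pt "4.8 0.2 2.6 0 0 -0.1" --pt "5.4 0.2 2.6 0 0 -0.1" --pt "5.7 0.2 2.6 0 0 -0.1" --pt "5.7 0.2 2.6 0 0 -0.1" --pt "5.7 0.2 2.6 0 0 -0.1"

```text
clock: 8.85
eef_pos: [626.2, -161.9, 1.8]
tool_rot: [-3.142, 0.0, 1.754]
force: [0.9, -0.1, -2.6]
width: 47.3
```

```bash
python3 -c "
from h import *
C,im=snap('wrist','w6.png'); go(625.2,-164.4,-1.4,100.4)
im=cv2.undistort(im,C[0],C[1]); cv2.imwrite('pics/w6c.png',im)"
```

```text
t 8.9 pos [ 626.2 -162.1    1.8] yaw 100.48 w 47.0 F [ 0.5 -0.1 -2.7]
inc [-0.21, -0.14, 0.32, -0.0, 0.03, 0.08]
```

View pics/w6.png

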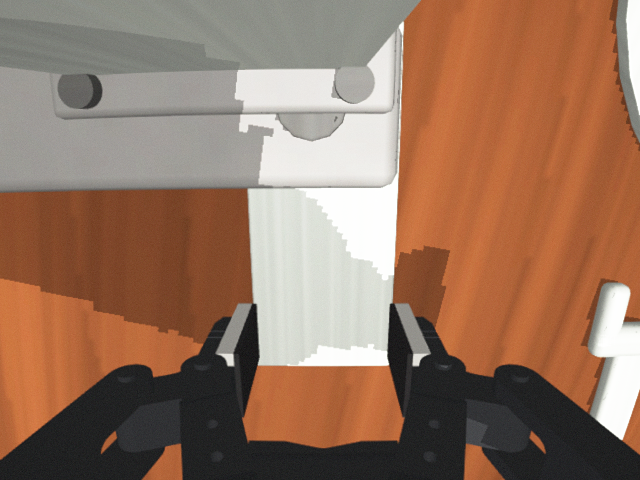

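```bash
python3 -c "
from h import *
C=cam('wrist'); 
p=ray(C,[[397,187.5],[100,190],[311,140]],44); print(p)
u=np.array([np.cos(np.radians(10.5)),np.sin(np.radians(10.5))]);n=np.array([-u[1],u[0]])
print('foot',p[0,:2]-21*u+20*n)"
```

```text
[[ 633.3308536  -101.38670651   44.        ]
 [ 561.8564985  -114.7866436    44.        ]
 [ 611.12108775  -94.19145755   44.        ]]
foot [609.03779003 -85.5485544 ]
```

Plate under the foot, with the foot 33 mm ahead of the plate centre and 2 mm off laterally. Lower, open and rise.

Emit:
move_arm --pt "0 -0.15 0.15 0 0 0" --pt "0 -0.15 0.3 0 0 0" --pt "0 -0.15 0.3 0 0 0"

```text
clock: 9.2
eef_pos: [624.6, -162.2, -1.3]
tool_rot: [-3.141, 0.0, 1.754]
force: [0.6, -0.4, -1.3]
width: 47.6
```

Emit:
move_arm --pt "0 0 0 0 0 0" --pt "0 0 0 0 0 0" --pt "0 0 -0.1 0 0 0" --grip 0.37

```text
clock: 9.5
eef_pos: [624.8, -161.6, -0.0]
tool_rot: [3.141, -0.0, 1.754]
force: [-0.7, 0.4, 0.7]
width: 58.6
```

Emit:
move_arm --pt "0 0 -3 0 0 0" --pt "-3 0 -7 0 0 0" --pt "-3 0 -7 0 0 0" --pt "-3 0 -7 0 0 0" --pt "-3 0 -7 0 0 0"

```text
clock: 10.0
eef_pos: [629.3, -190.2, 69.0]
tool_rot: [-3.14, -0.001, 1.755]
force: [-0.3, 0.1, -0.6]
width: 58.5
```

```bash
python3 -c "
from h import *
C,im=snap('wrist','w7.png'); go(401.1-45*np.cos(np.radians(77.8)),-323-45*np.sin(np.radians(77.8)),60,77.8)
m=im.copy(); cv2.imwrite('pics/w7c.png',m)"
```

```text
t 10.1 pos [ 629.1 -189.8   68.7] yaw 100.58 w 58.3 F [0.2 0.4 0. ]
inc [-13.05, -26.6, 0.9, -0.13, -0.07, 22.78]
```

View pics/w7.png

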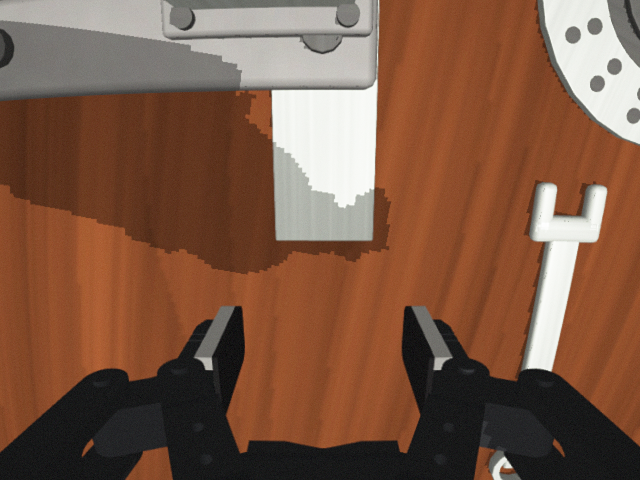

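The first plate lies flat and squarely under the foot. Its outer end runs from (276,240) to (372,240). Now the second plate.

Emit:
move_arm --pt "-4 0 0 0 0 4" --pt "-6 -4 0 0 0 8" --pt "-7.5 -8 0 0 0 12" --pt "-9 -12 0 0 0 16" --pt "-10.5 -16 0 0 0 20" --pt "-11.5 -20 0 0 0 22.8" --pt "-12.5 -24 0.4 0 0 22.8" --pt "-13.05 -26.6 0.9 0 0 22.8" --pt "-13.05 -26.6 0.9 0 0 22.8" --pt "-13.05 -26.6 0.9 0 0 22.8" --pt "-13.05 -26.6 0.9 0 0 22.8"

```text
clock: 11.15
eef_pos: [394.1, -366.8, 60.6]
tool_rot: [3.141, -0.001, 1.359]
force: [0.4, 0.5, 0.5]
width: 58.3
```

```bash
python3 -c "
from h import *
C,im=snap('wrist','w8.png'); P=plates(C,im); print(P)
(c,_,a)=P[0]; a=a*np.pi/180; go(c[0]-45*np.cos(a),c[1]-45*np.sin(a),-2,np.degrees(a))
C,im=cam('wrist'),0
"
python3 - <<'E'
import os;os.chdir('.')
E
```

```text
[(array([ 401.6, -323.2]), array([ 49.6, 119.1]), 77.3)]
t 11.2 pos [ 394.3 -366.8   60.7] yaw 77.87 w 58.7 F [ 0.9 -0.2  0.3]
inc [-0.09, -0.25, 6.27, 0.06, -0.05, 0.57]
```

Emit:
move_arm --pt "-0.1 -0.25 2 0 0 0.5" --pt "-0.1 -0.25 3.5 0 0 0.5" --pt "-0.1 -0.25 3.5 0 0 0.5" --pt "-0.1 -0.25 3.5 0 0 0.5"

```text
clock: 11.6
eef_pos: [390.8, -367.7, 25.8]
tool_rot: [3.141, -0.001, 1.349]
force: [0.0, -1.0, 0.9]
width: 58.6
```

```bash
python3 -c "
from h import *
C,im=snap('wrist','w9.png'); P=plates(C,im); print(P)
a=np.radians(77.4); go(401.6-45*np.cos(a),-323.2-45*np.sin(a),-1.5,np.degrees(a))
"
```

```text
[(array([ 401.5, -323.3]), array([ 49.5, 118.8]), 77.35)]
t 11.7 pos [ 390.8 -368.1   26.2] yaw 77.29 w 58.5 F [ 0.3 -0.2  0.1]
inc [0.12, 0.07, 2.77, 0.05, -0.0, -0.11]
```

Emit:
move_arm --pt "0.1 0.07 1.5 0 0 0" --pt "0.1 0.07 2.5 0 0 0" --pt "0.1 0.07 2.75 0 0 0" --pt "0.1 0.07 2.75 0 0 0"

```text
clock: 12.05
eef_pos: [390.6, -367.5, -1.8]
tool_rot: [-3.141, -0.0, 1.348]
force: [-0.4, -0.7, 0.8]
width: 58.5
```

Emit:
move_arm --pt "0 0 0 0 0 0" --pt "0 0 0 0 0 0" --pt "0 0 0 0 0 0" --pt "0 0 0 0 0 0" --grip -0.2

```text
clock: 12.45
eef_pos: [390.9, -367.8, -0.7]
tool_rot: [3.141, 0.0, 1.347]
force: [-0.4, 0.5, 5.9]
width: 47.1
```

Emit:
move_arm --pt "0 0 -0.3 0 0 0" --pt "0 0 -1 0 0 0" --pt "0 0 -2 0 0 0" --pt "0 0 -3 0 0 0" --pt "0 0 -3 0 0 0" --pt "0 0 -3 0 0 0"

```text
clock: 13.05
eef_pos: [390.8, -368.0, 28.9]
tool_rot: [3.141, 0.0, 1.347]
force: [-0.4, 0.2, -1.6]
width: 46.9
```

```bash
python3 -c "
from h import *
C,im=snap('wrist','w10.png'); print(plates(C,im,33)); s=ctrl.read_state(); print(s['eef_pos'],s['tool_rot'])
# plate-1 outer corners from w7 pose
T=np.eye(4);T[:3,:3]=R.from_euler('xyz',[-3.14,-.001,1.7555]).as_matrix();T[:3,3]=[629.1,-189.8,68.7]
K,d,_=cam('wrist');P=T@np.array(eyes.calibration('wrist')['tool_from_camera'])
print(ray((K,d,P),[[276,240.5],[372.5,240.5]],5), ray((K,d,P),[[375,88.5]],44))
go(635.3-1,-218.5,35,100.4)
"
```

```text
[(array([ 401.1, -324. ]), array([ 49.5, 119.5]), 76.97)]
[ 390.60572885 -367.73199946   28.47395979] [3.14138851e+00 1.17113424e-04 1.34739791e+00]
[[ 602.85437539 -179.97494302    5.        ]
 [ 651.34482741 -170.93201613    5.        ]] [[ 632.83965466 -101.91806996   44.        ]]
t 13.1 pos [ 390.6 -367.7   28.5] yaw 77.2 w 47.1 F [-0.5  0.3 -2.7]
inc [19.95, 20.46, -0.65, 0.01, 0.01, -23.2]
```

Emit:
move_arm --pt "3 3 -0.5 0 0 -4" --pt "6 6 -0.6 0 0 -8" --pt "9 9 -0.6 0 0 -12" --pt "12 12 -0.6 0 0 -16" --pt "15 15 -0.6 0 0 -20" --pt "18 18 -0.6 0 0 -23.4" --pt "19.8 20.4 -0.6 0 0 -23.4" --pt "19.8 20.6 -0.6 0 0 -23.4" --pt "19.8 20.6 -0.6 0 0 -23.4" --pt "19.8 20.6 -0.6 0 0 -23.4" --pt "19.8 20.6 -0.6 0 0 -23.4"

```text
clock: 14.2
eef_pos: [633.7, -221.6, 33.9]
tool_rot: [-3.139, 0.0, 1.754]
force: [0.3, -0.2, -1.7]
width: 47.1
```

```bash
python3 -c "
from h import *
C,im=snap('wrist','w11.png'); print(plates(C,im,38)); s=ctrl.read_state(); print(s['tool_rot'])
go(635.3,-219.7,5,100.6)
"
```

```text
[(array([ 625.6, -174.8]), array([ 49.4, 124.7]), 100.06)]
[-3.14008522e+00  2.91206801e-04  1.75425911e+00]
t 14.2 pos [ 634.  -221.5   34.1] yaw 100.51 w 47.0 F [-0.6 -0.4 -2.4]
inc [0.15, 0.16, 2.91, -0.09, 0.02, -0.09]
```

Emit:
move_arm --pt "0.15 0.16 1.5 0 0 -0.3" --pt "0.15 0.16 2.5 0 0 -0.3" --pt "0.15 0.16 2.8 0 0 -0.3" --pt "0.15 0.16 2.85 0 0 -0.3" --pt "0.15 0.16 2.85 0 0 -0.3"

```text
clock: 14.75
eef_pos: [636.6, -218.3, 5.6]
tool_rot: [-3.141, -0.0, 1.761]
force: [0.0, 0.6, -1.6]
width: 47.0
```

```bash
python3 -c "
from h import *
go(635.3,-219.7,4.8,100.9); print(ctrl.read_state()['tool_rot'],ctrl.read_state()['torque'])
"
```

```text
t 14.8 pos [ 636.6 -218.3    5.6] yaw 100.92 w 47.0 F [ 0.   0.6 -1.6]
inc [-0.11, -0.16, 0.08, -0.01, -0.01, 0.02]
[-3.14134899e+00 -2.27498632e-04  1.76137322e+00] [-0.0070575   0.07411822  0.00732638]
```

Emit:
move_arm --pt "0 -0.12 0.1 0 0 0" --pt "0 -0.12 0.1 0 0 0" --pt "0 -0.12 0.1 0 0 0" --pt "0.8 -0.12 0.1 0 0 0" --pt "1.6 -0.12 0.1 0 0 0" --pt "1.6 -0.12 0.1 0 0 0"

```text
clock: 15.35
eef_pos: [632.4, -200.0, 4.9]
tool_rot: [-3.142, -0.002, 1.764]
force: [-0.0, 0.9, -2.2]
width: 47.1
```

Emit:
move_arm --pt "0.5 0 0 0 0 0" --pt "1 0 0 0 0 0" --pt "1.5 0 0 0 0 0" --pt "1.5 0 0 0 0 0"

```text
clock: 15.75
eef_pos: [629.6, -186.7, 4.8]
tool_rot: [-3.142, -0.001, 1.762]
force: [-0.0, 1.1, -1.5]
width: 47.5
```

Emit:
move_arm --pt "0.7 0 0 0 0 0" --pt "1.4 0 0 0 0 0" --pt "2 0 0 0 0 0" --pt "2.6 0 0 0 0 0" --pt "2.6 0 0 0 0 0"

```text
clock: 16.25
eef_pos: [624.6, -160.7, 4.8]
tool_rot: [-3.142, -0.001, 1.763]
force: [0.8, -0.4, -0.8]
width: 47.0
```

```bash
python3 -c "
from h import *
C,im=snap('wrist','w12.png'); go(624.3,-160.7,4.8,100.5);
"
```

```text
t 16.3 pos [ 624.6 -161.5    4.8] yaw 100.98 w 47.0 F [ 1.  -0.6 -1.7]
inc [0.09, -0.02, 0.0, -0.01, -0.04, 0.48]
```

View pics/w12.png

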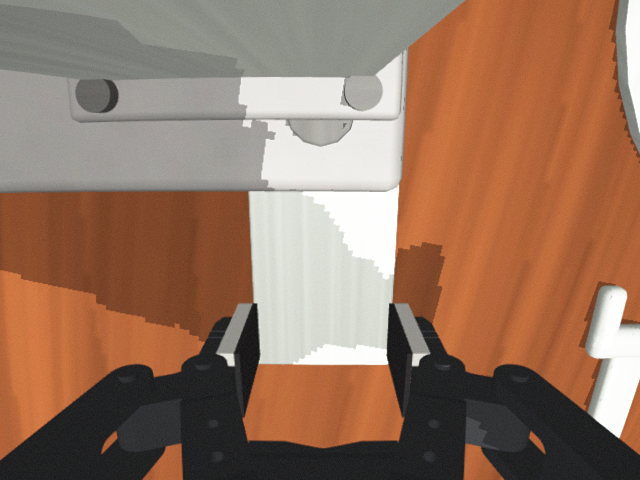

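The second plate is in, on top of the first and in line with it (outer end at row about 364, columns 255–390). Release and back off.

Emit:
move_arm --pt "0 0 0.08 0 0 0.3" --pt "0 0 0.08 0 0 0.3"

```text
clock: 16.5
eef_pos: [624.8, -162.4, 4.3]
tool_rot: [3.142, -0.0, 1.756]
force: [-0.4, 1.9, 2.0]
width: 46.9
```

Emit:
move_arm --pt "0 0 0 0 0 0" --pt "0 0 0 0 0 0" --pt "0 0 -0.1 0 0 0" --grip 0.4

```text
clock: 16.8
eef_pos: [624.7, -163.2, 4.9]
tool_rot: [3.142, 0.0, 1.755]
force: [0.2, 0.8, 0.3]
width: 59.8
```

Emit:
move_arm --pt "0 0 -3 0 0 0" --pt "-3 0 -7 0 0 0" --pt "-3 0 -7 0 0 0" --pt "-3 0 -7 0 0 0" --pt "-3 0 -7 0 0 0"

```text
clock: 17.3
eef_pos: [629.3, -191.4, 74.1]
tool_rot: [-3.14, -0.001, 1.756]
force: [-0.4, 0.1, 1.1]
width: 60.0
```

```bash
python3 -c "
from h import *
C,im=snap('wrist','w13.png'); go(629,-190,70,100.5)
cv2.imwrite('pics/w13c.png',cv2.resize(im[0:300,200:460],None,fx=2.2,fy=2,interpolation=cv2.INTER_CUBIC)); np.save('w13.npy',C[2])
"
```

```text
t 17.4 pos [ 629.2 -190.9   73.8] yaw 100.67 w 59.6 F [-0.6  0.5  0. ]
inc [0.09, 0.0, 0.38, -0.12, -0.1, 0.17]
```

View pics/w13c.png

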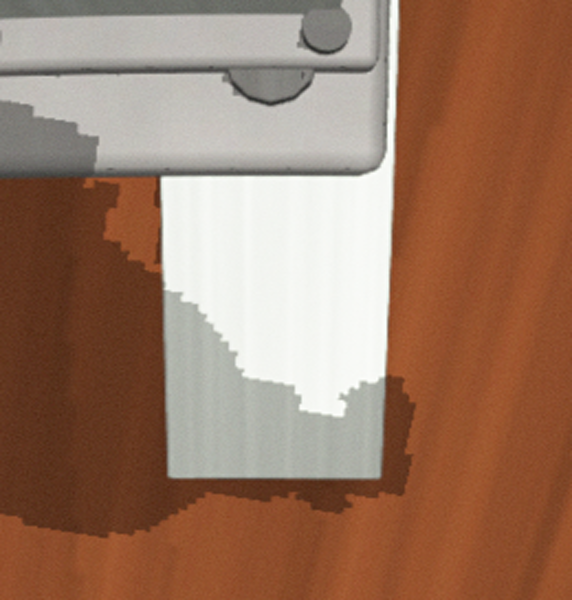

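The two plates are stacked, flush and square, with their outer end across (276–374, 239) in the original image. I'll check their position numerically and move to the camshaft.

```bash
python3 -c "
from h import *
K,d,_=cam('wrist');C=(K,d,np.load('w13.npy'))
e=ray(C,[[276.4,239.3],[373.6,239.3]],10)[:,:2]; m=e.mean(0); v=e[1]-e[0]; print(e,np.linalg.norm(v)); v/=np.linalg.norm(v); n=np.array([-v[1],v[0]])
f=np.array([608.9,-86]); print('along',(f-m)@n-60,'lat',(f-m)@v,'yaw',np.degrees(np.arctan2(v[1],v[0])))
go(560,340,300,86.8)
"
```

```text
[[ 603.37972622 -181.08330254]
 [ 652.27872483 -171.92806336]] 49.74867304552029
along 32.44344764861984 lat -1.9501826453287916 yaw 10.604573851868187
t 17.4 pos [ 629.2 -190.9   73.8] yaw 100.67 w 59.6 F [-0.6  0.5  0. ]
inc [53.49, 2.98, -22.54, -0.13, -0.08, 13.87]
```

Emit:
move_arm --pt "0 0 -5 0 0 0" --pt "0 0 -10 0 0 0" --pt "0 0 -15 0 0 0" --pt "2 0 -20 0 0 0" --pt "6 0.2 -22.5 0 0 1" --pt "11 0.6 -22.5 0 0 3" --pt "16 1 -22.5 0 0 5" --pt "21 1.5 -22.5 0 0 7" --pt "26 2 -22.5 0 0 9" --pt "31 2.5 -22.5 0 0 11" --pt "36 3 -22.5 0 0 13" --pt "41 3.5 -22.5 0 0 14" --pt "46 4 -22.5 0 0 14.3" --pt "51 4.3 -22.5 0 0 14.3" --pt "56 4.5 -22.5 0 0 14.3" --pt "58.4 4.6 -22.5 0 0 14.3" --pt "58.4 4.6 -22.5 0 0 14.3" --pt "58.4 4.6 -22.5 0 0 14.3" --pt "58.4 4.6 -22.5 0 0 14.3"

```text
clock: 19.25
eef_pos: [568.3, 388.6, 299.1]
tool_rot: [-3.141, 0.002, 1.505]
force: [0.3, -0.4, -0.4]
width: 59.5
```

```bash
python3 -c "
from h import *
C,im=snap('wrist','w14.png'); np.save('w14.npy',C[2]); go(570,353,200,86.5)
"
```

```text
t 19.3 pos [568.6 388.3 299.5] yaw 86.18 w 59.5 F [-1.4 -0.8 -0. ]
inc [-3.5, 0.37, 9.96, -0.0, 0.11, -0.32]
```

View pics/w14.png

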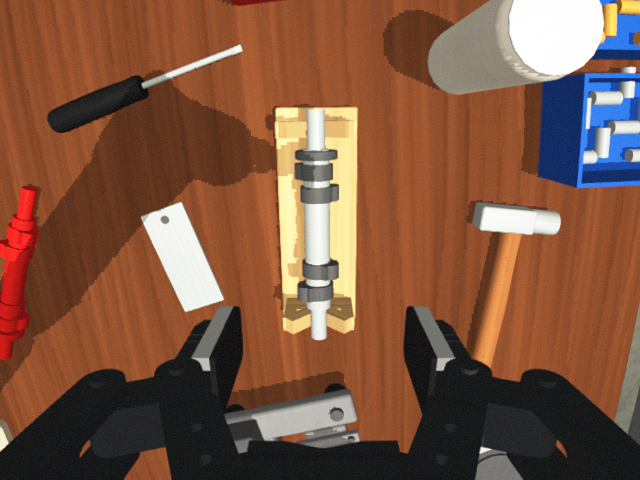

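Camshaft in the cradle: its ends are at about (316,108) and (319,338), and the plain grip section lies between rows 203 and 260, columns 304–330.

```bash
python3 -c "
from h import *
K,d,_=cam('wrist');C=(K,d,np.load('w14.npy')); im=cv2.imread('pics/w14.png')
hsv=cv2.cvtColor(im,cv2.COLOR_BGR2HSV)
for r in (120,135,215,225,235,245,325,333):
    g=np.where(hsv[r,290:345,1]<70)[0]+290; print(r,g.min(),g.max(),(g.min()+g.max())/2)
print(np.where(hsv[95:350,318,1]<70)[0][[0,-1]]+95)
p=ray(C,[[316.5,108],[319.5,339]],62);print(p,p.mean(0),np.linalg.norm(p[1]-p[0]))
print(ray(C,[[316.5,203],[319,260]],66))
"
```

```text
120 307 324 315.5
135 307 324 315.5
215 290 329 309.5
225 290 329 309.5
235 290 329 309.5
245 290 329 309.5
325 311 326 318.5
333 311 326 318.5
[109 339]
[[568.37911826 471.83222109  62.        ]
 [555.53477674 247.95223057  62.        ]] [561.9569475  359.89222583  62.        ] 224.24813770492773
[[562.59049898 388.91910922  66.        ]
 [561.07185936 334.26167489  66.        ]]
```

```bash
python3 -c "
from h import *
go(561.8,361.8,110,86.7)
"
```

```text
t 19.3 pos [568.6 388.3 299.5] yaw 86.18 w 59.5 F [-1.4 -0.8 -0. ]
inc [-2.66, -0.5, 18.95, -0.0, 0.11, -0.52]
```

Emit:
move_arm --pt "-1.5 -0.3 5 0 0 -0.5" --pt "-2.66 -0.5 10 0 0 -0.5" --pt "-2.66 -0.5 15 0 0 -0.5" --pt "-2.66 -0.5 18.95 0 0 -0.5" --pt "-2.66 -0.5 18.95 0 0 -0.5" --pt "-2.66 -0.5 18.95 0 0 -0.5"

```text
clock: 19.9
eef_pos: [561.9, 363.3, 111.1]
tool_rot: [-3.142, 0.0, 1.514]
force: [0.5, 1.3, 0.2]
width: 59.7
```

Run:
```python
from h import *
C,im=snap('wrist','w15.png')
hsv=cv2.cvtColor(im,cv2.COLOR_BGR2HSV)
p=proj(C,[[561.8,361.8,62],[563.1,384,62],[560.6,342,62]]); print(p)
for q in p:
    r=int(q[1]); 
    if r<480:
        row=hsv[r,:,1]; c=int(q[0]); l=c
        while row[l]<75 and l>0:l-=1
        k=c
        while row[k]<75 and k<639:k+=1
        print(r,l,k,(l+k)/2, ray(C,[[(l+k)/2,r]],62))
go(561.8,361.8,43,86.7)
```

```text
[[322.46769525 280.11923232]
 [322.48069473 236.27016531]
 [322.37691836 316.8096357 ]]
280 296 345 320.5 [[560.84416185 361.91806799  62.        ]]
236 295 346 320.5 [[562.17290373 384.18669524  62.        ]]
316 297 345 321.0 [[559.93498555 342.49063145  62.        ]]
t 19.9 pos [562.9 364.5 112.8] yaw 86.74 w 59.6 F [0.1 0.9 1. ]
inc [-0.3, -0.11, 6.98, 0.16, -0.13, 0.04]
```

Emit:
move_arm --pt "-0.25 -0.2 3 0 0 0" --pt "-0.25 -0.2 5.5 0 0 0" --pt "-0.25 -0.2 6.9 0 0 0" --pt "-0.25 -0.2 6.9 0 0 0" --pt "-0.25 -0.2 6.9 0 0 0"

```text
clock: 20.45
eef_pos: [560.3, 362.7, 43.5]
tool_rot: [3.139, -0.002, 1.515]
force: [0.1, 0.5, -0.3]
width: 59.8
```

Emit:
move_arm --pt "0 0 0 0 0 0" --pt "0 0 0 0 0 0" --pt "0 0 0 0 0 0" --pt "0 0 0 0 0 0" --pt "0 0 0 0 0 0" --pt "0 0 0 0 0 0" --grip -0.7

```text
clock: 21.05
eef_pos: [561.1, 362.2, 43.1]
tool_rot: [3.138, -0.002, 1.515]
force: [2.9, -0.5, 6.0]
width: 22.6
```

The shaft is gripped. Lift and stop beside the slots (100 mm to stand -x, high) to measure them.

```bash
python3 -c "
from h import *
u=np.array([.983,.183]); t=np.array([571.5,8.7])-100*u; print(t); go(t[0],t[1],285,100.6)
"
```

```text
[473.2  -9.6]
t 21.1 pos [561.1 362.2  43.1] yaw 86.78 w 22.6 F [ 2.9 -0.5  6. ]
inc [-37.57, -6.6, -24.29, 0.22, -0.08, -13.82]
```

Emit:
move_arm --pt "0 0 -1 0 0 0" --pt "0 0 -3 0 0 0" --pt "0 0 -6 0 0 0" --pt "0 0 -10 0 0 0" --pt "0 0 -14 0 0 0" --pt "0 0 -18 0 0 0" --pt "0 0 -22 0 0 0" --pt "0 0 -24.2 0 0 0" --pt "0 0 -24.2 0 0 0" --pt "0 0 -24.2 0 0 0"

```text
clock: 22.05
eef_pos: [557.4, 360.7, 281.3]
tool_rot: [-3.138, 0.003, 1.516]
force: [-1.4, -1.8, -9.0]
width: 21.9
```

Emit:
move_arm --pt "-3 -0.5 0 0 0 -1" --pt "-7 -1.2 0 0 0 -3" --pt "-11 -2 0 0 0 -5" --pt "-15 -2.7 0 0 0 -7" --pt "-19 -3.4 0 0 0 -9" --pt "-23 -4.1 0 0 0 -11" --pt "-27 -4.8 0 0 0 -12.5" --pt "-31 -5.5 0 0 0 -13.8" --pt "-34.5 -6.1 0 0 0 -13.8" --pt "-37 -6.4 0 0 0 -13.8" --pt "-37.5 -6.4 0 0 0 -13.8" --pt "-37.5 -6.4 0 0 0 -13.8" --pt "-37.5 -6.4 0 0 0 -13.8" --pt "-37.5 -6.4 0 0 0 -13.8"

```text
clock: 23.45
eef_pos: [474.0, -7.6, 282.9]
tool_rot: [-3.141, -0.001, 1.759]
force: [0.6, -0.5, -8.2]
width: 22.1
```

```bash
python3 -c "
from h import *
s=ctrl.read_state(); C,im=snap('wrist','w16.png'); np.save('w16.npy',C[2]); go(571.5,8.7,285,100.6); print(s['tool_rot'])
u=np.array([.983,.183]);n=np.array([-.183,.983]); f=np.array([608.9,-86])
o=f-65*u+115*n
for yy in(-102,72): print(yy,proj(C,[*(o+45*u+yy*n),170]))
"
```

```text
t 23.5 pos [474.2  -7.7 283.1] yaw 100.75 w 22.2 F [ 0.4  0.7 -8.4]
inc [-0.2, 9.87, -0.19, -0.04, -0.05, 0.15]
[-3.14059907e+00 -1.21763277e-03  1.75852821e+00]
-102 [[461.15322508 361.82487589]]
72 [[489.14752821 102.87947376]]
```

View pics/w16.png

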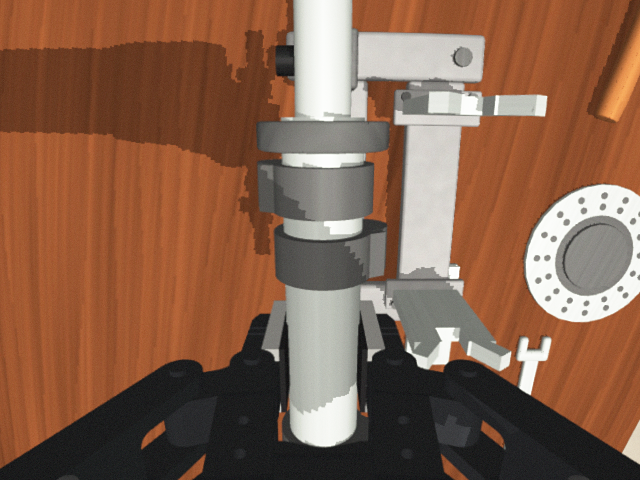

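Post A's prongs are at about (413–440, 355) and (470–511, 357), and post B's run to (546,105). The predicted slot centres at z=170 are (461,362) and (489,103). I'll check these with profiles.

Run:
```python
from h import *
im=cv2.imread('pics/w16.png'); g=cv2.cvtColor(im,cv2.COLOR_BGR2HSV)
for r in (99,103,107,111): print(r,[f"{c}:{g[r,c,1]},{g[r,c,2]}" for c in range(400,552,4)])
for r in (350,356,362): print(r,[f"{c}:{g[r,c,1]},{g[r,c,2]}" for c in range(396,516,4)])
```

```text
99 ['400:10,146', '404:16,97', '408:9,109', '412:16,115', '416:7,113', '420:16,114', '424:13,115', '428:15,149', '432:5,233', '436:5,235', '440:5,234', '444:5,232', '448:8,230', '452:10,219', '456:12,213', '460:13,215', '464:3,252', '468:1,253', '472:1,253', '476:1,255', '480:10,202', '484:9,111', '488:4,117', '492:7,116', '496:1,255', '500:13,196', '504:10,197', '508:11,194', '512:12,193', '516:9,197', '520:8,190', '524:12,196', '528:10,197', '532:9,193', '536:11,215', '540:4,239', '544:5,238', '548:180,143']
103 ['400:7,142', '404:14,113', '408:13,116', '412:15,118', '416:13,115', '420:11,117', '424:11,116', '428:9,174', '432:5,233', '436:7,234', '440:5,233', '444:5,235', '448:8,229', '452:11,216', '456:7,215', '460:8,216', '464:2,253', '468:2,253', '472:1,253', '476:2,253', '480:9,195', '484:14,113', '488:14,113', '492:11,115', '496:1,254', '500:10,195', '504:13,197', '508:12,197', '512:12,193', '516:13,192', '520:8,194', '524:14,198', '528:8,195', '532:11,194', '536:9,229', '540:6,240', '544:4,240', '548:182,139']
107 ['400:13,142', '404:15,117', '408:11,117', '412:13,116', '416:
[... 1502 characters left out ...]
', '432:11,218', '436:9,218', '440:4,249', '444:4,249', '448:5,250', '452:177,170', '456:175,162', '460:178,169', '464:181,166', '468:158,182', '472:21,191', '476:10,199', '480:13,201', '484:9,199', '488:10,196', '492:12,197', '496:9,197', '500:10,171', '504:4,238', '508:4,241', '512:183,153']
362 ['396:16,48', '400:22,46', '404:26,30', '408:15,34', '412:8,34', '416:12,87', '420:8,234', '424:5,234', '428:10,214', '432:9,224', '436:4,250', '440:3,250', '444:3,250', '448:33,101', '452:11,23', '456:15,33', '460:16,32', '464:28,27', '468:23,33', '472:31,33', '476:163,94', '480:159,157', '484:13,191', '488:14,199', '492:11,201', '496:12,194', '500:11,216', '504:7,240', '508:5,241', '512:173,159']
```

```bash
python3 -c "
from h import *
go(572,8.8,285,100.6)"
```

```text
t 23.5 pos [474.2  -7.7 283.1] yaw 100.75 w 22.2 F [ 0.4  0.7 -8.4]
inc [-0.2, 9.92, -0.19, -0.04, -0.05, 0.15]
```

Emit:
move_arm --pt "0 2 0 0 0 0.1" --pt "0 5 0 0 0 0.1" --pt "-0.1 8 0 0 0 0.1" --pt "-0.15 9.9 0 0 0 0.1" --pt "-0.15 9.9 0 0 0 0.1" --pt "-0.15 9.9 0 0 0 0.1" --pt "-0.15 9.9 2 0 0 0.1" --pt "-0.15 9.9 5 0 0 0.1" --pt "-0.15 9.9 8 0 0 0.1" --pt "-0.15 9.9 10.5 0 0 0.1" --pt "-0.15 9.9 11 0 0 0.1" --pt "-0.15 9.9 11 0 0 0.1" --pt "-0.15 9.9 11 0 0 0.1"

```text
clock: 24.8
eef_pos: [572.9, 8.0, 175.0]
tool_rot: [3.139, 0.0, 1.754]
force: [1.0, 0.1, -8.7]
width: 22.2
```

```bash
python3 -c "
from h import *
go(572,8.8,165,100.6);print(ctrl.read_state()['tool_rot']); snap('wrist','w17.png'); go(572,8.8,165,100.6)"
```

```text
t 24.8 pos [572.9   8.  175. ] yaw 100.52 w 22.2 F [ 1.   0.1 -8.7]
inc [0.1, -0.07, 1.0, 0.15, 0.01, -0.08]
[3.13899153e+00 2.29528894e-04 1.75440924e+00]
t 24.9 pos [573.1   7.9 175.2] yaw 100.52 w 22.2 F [ 1.1 -0.7 -8. ]
inc [0.11, -0.09, 1.02, 0.19, 0.02, -0.08]
```

Emit:
move_arm --pt "0.1 -0.1 0.5 0 0 0" --pt "0.1 -0.1 1.2 0 0 0" --pt "0.1 -0.1 2 0 0 0" --pt "0.1 -0.1 2.8 0 0 0" --pt "0.1 -0.1 3 0 0 0" --pt "0.1 -0.1 3 0 0 0"

```text
clock: 25.45
eef_pos: [570.3, 8.4, 142.7]
tool_rot: [-3.14, -0.0, 1.754]
force: [-0.2, 0.1, -8.6]
width: 22.1
```

Emit:
move_arm --pt "0 0 0.3 0 0 0" --pt "0 0 0.6 0 0 0" --pt "0 0 0.9 0 0 0" --pt "0 0 1.2 0 0 0" --pt "0 0 1.2 0 0 0"

```text
clock: 25.95
eef_pos: [570.3, 8.4, 131.0]
tool_rot: [-3.141, -0.0, 1.754]
force: [0.2, 0.2, -8.9]
width: 22.3
```

Emit:
move_arm --pt "0 0.08 0.3 0 0 0" --pt "0 0.08 0.6 0 0 0" --pt "0 0.08 0.8 0 0 0" --pt "0 0.08 0.9 0 0 0" --pt "0 0.08 0.9 0 0 0"

```text
clock: 26.45
eef_pos: [571.4, 8.5, 122.3]
tool_rot: [-3.141, -0.0, 1.754]
force: [-0.1, -0.3, -8.9]
width: 22.3
```

Emit:
move_arm --pt "0 0 0.1 0 0 0" --pt "0 0 0.15 0 0 0" --pt "0 0 0.2 0 0 0" --pt "0 0 0.2 0 0 0"

```text
clock: 26.85
eef_pos: [571.5, 8.6, 120.5]
tool_rot: [-3.142, -0.0, 1.754]
force: [0.3, -0.4, -8.4]
width: 22.1
```

Emit:
move_arm --pt "0 0 0.05 0 0 0" --pt "0 0 0.1 0 0 0" --pt "0 0 0.15 0 0 0" --pt "0 0 0.15 0 0 0"

```text
clock: 27.25
eef_pos: [571.7, 8.5, 119.2]
tool_rot: [3.141, 0.0, 1.754]
force: [-0.5, -0.1, -6.8]
width: 22.4
```

Emit:
move_arm --pt "0 0 0.05 0 0 0" --pt "0 0 0.1 0 0 0" --pt "0 0 0.1 0 0 0"

```text
clock: 27.55
eef_pos: [572.4, 8.3, 118.8]
tool_rot: [3.14, 0.001, 1.754]
force: [0.5, -1.9, -0.3]
width: 22.2
```

Contact came at the expected height, and the stand now carries the shaft's weight. Release and rise.

Emit:
move_arm --pt "0 0 0.03 0 0 0" --pt "0 0 0.03 0 0 0"

```text
clock: 27.75
eef_pos: [572.4, 8.3, 118.7]
tool_rot: [3.14, 0.001, 1.754]
force: [0.0, -3.1, 4.3]
width: 22.5
```

Emit:
move_arm --pt "0 0 0 0 0 0" --pt "0 0 0 0 0 0" --pt "0 0 0 0 0 0" --pt "0 0 0 0 0 0" --grip 0.2

```text
clock: 28.15
eef_pos: [571.3, 8.9, 117.6]
tool_rot: [-3.141, -0.0, 1.755]
force: [-0.7, -0.6, 0.4]
width: 51.3
```

Emit:
move_arm --pt "0 0 -1 0 0 0" --pt "0 0 -3 0 0 0" --pt "0 0 -7 0 0 0" --pt "0 0 -12 0 0 0" --pt "0 0 -17 0 0 0" --pt "0 0 -18 0 0 0" --pt "0 0 -18 0 0 0" --pt "0 0 -18 0 0 0"

```text
clock: 28.95
eef_pos: [570.7, 8.3, 296.9]
tool_rot: [-3.14, 0.0, 1.754]
force: [-0.4, -0.2, 0.1]
width: 51.4
```

Run:
```python
from h import *
C,im=snap('wrist','w18.png'); np.save('w18.npy',C[2]); go(572,8.6,300,100.6)
T=cam('top'); Ti=cv2.cvtColor(eyes.get_image('top'),cv2.COLOR_RGB2BGR)
S=cv2.cvtColor(eyes.get_image('scene'),cv2.COLOR_RGB2BGR)
cv2.imwrite('pics/top18.png',Ti); cv2.imwrite('pics/scene18.png',S)
a=cv2.resize(im,(480,360)); b=cv2.resize(S[200:320,230:390],(320,240),interpolation=cv2.INTER_CUBIC)
c=cv2.resize(S[230:310,250:330],(240,240),interpolation=cv2.INTER_CUBIC); d=cv2.resize(Ti[180:300,250:410],(560,240)[:2] and (320,240),interpolation=cv2.INTER_CUBIC)
o=np.zeros((600,800,3),np.uint8); o[:360,:480]=a; o[:240,480:]=b; o[360:,:240]=c; o[360:,240:560]=d
cv2.imwrite('pics/final.png',o)
```

```text
t 29.0 pos [570.3   8.3 296.2] yaw 100.51 w 51.2 F [-0.3 -0.7  0.4]
inc [-0.0, 0.17, -0.38, -0.18, -0.02, -0.09]
```

No more pictures can be viewed, so I'll check the seating numerically.

Run:
```python
from h import *
K,d,_=cam('wrist');C=(K,d,np.load('w18.npy')); im=cv2.imread('pics/w18.png'); g=cv2.cvtColor(im,cv2.COLOR_BGR2GRAY).astype(int)
u=np.array([.983,.183]);n=np.array([-.183,.983]); s=np.array([572,8.8])
for k in (-105,-20,-10,0,10,20,105):
    # gray profile across shaft at height 138, +-20mm
    P=[[*(s+k*n+t*u),138] for t in np.arange(-20,20.5,2)]
    q=np.round(proj(C,P)).astype(int); print(k,q[10],[int(g[y,x]) if 0<=y<480 and 0<=x<640 else -1 for x,y in q])
print('axial',[(k,int(g[tuple(np.round(proj(C,[[*(s+k*n),146 if abs(k)>76 else 150]])[0]).astype(int)[::-1])])) for k in list(range(-120,-90,2))+list(range(90,122,2)) if proj(C,[[*(s+k*n),146]])[0][1]<479])
# top: bystander & stand change
a=cv2.imread('pics/top0.png');b=cv2.imread('pics/top18.png'); T=cam('top')
D=(cv2.absdiff(a,b).max(2)>50).astype(np.uint8); D=cv2.morphologyEx(D,cv2.MORPH_OPEN,np.ones((3,3)))
for c in cv2.findContours(D,cv2.RETR_EXTERNAL,cv2.CHAIN_APPROX_NONE)[0]:
    if cv2.contourArea(c)>25: print('chg',cv2.boundingRect(c))
```

```text
-105 [325 348] [225, 226, 179, 120, 120, 124, 122, 204, 242, 248, 251, 251, 247, 242, 235, 252, 251, 251, 252, 239, 214]
-20 [325 249] [73, 146, 153, 150, 147, 193, 229, 241, 245, 250, 253, 254, 253, 248, 246, 229, 194, 229, 228, 153, 122]
-10 [325 236] [74, 129, 152, 154, 145, 193, 229, 240, 246, 250, 253, 254, 253, 249, 246, 230, 195, 227, 231, 176, 120]
0 [325 223] [77, 131, 150, 153, 149, 199, 229, 243, 246, 251, 254, 254, 253, 249, 244, 233, 197, 229, 231, 191, 106]
10 [325 209] [77, 137, 155, 152, 151, 197, 231, 239, 247, 251, 254, 254, 253, 249, 245, 234, 198, 226, 229, 195, 110]
20 [325 196] [79, 138, 151, 152, 153, 168, 184, 192, 199, 208, 209, 207, 201, 196, 183, 163, 194, 229, 228, 205, 112]
105 [325  72] [148, 149, 151, 151, 146, 144, 206, 211, 240, 248, 253, 253, 250, 243, 212, 229, 225, 227, 227, 227, 226]
axial [(-120, 120), (-118, 117), (-116, 114), (-114, 121), (-112, 123), (-110, 246), (-108, 250), (-106, 251), (-104, 250), (-102, 251), (-100, 251), (-98, 251), (-96, 250), (-94, 250), (-92, 251), (90, 254), (92, 254), (94, 253), (96, 253), (98, 253), (100, 254), (102, 253), (104, 253), (106, 253), (108, 250), (110, 220), (112, 221), (114, 220), (116, 224), (118, 222), (120, 220)]
chg (312, 472, 7, 8)
chg (320, 466, 15, 14)
chg (304, 411, 41, 39)
chg (325, 405, 12, 5)
chg (623, 404, 17, 25)
chg (444, 276, 51, 30)
chg (382, 254, 6, 7)
chg (303, 247, 32, 15)
chg (334, 232, 142, 248)
chg (306, 215, 22, 19)
chg (147, 215, 14, 7)
chg (162, 213, 76, 24)
chg (454, 212, 51, 29)
chg (382, 191, 31, 24)
chg (303, 135, 78, 110)
```

Run:
```python
from h import *
T=cam('top'); b=cv2.imread('pics/top18.png'); a=cv2.imread('pics/top0.png')
# unused + stack: predicted outer end of stack vs image; small stand patch shift (gauge side bar end)
print('stack end px',proj(T,[[603.4,-181,10],[652.3,-172,10]]))
h=cv2.cvtColor(b,cv2.COLOR_BGR2HSV); m=((h[...,1]<45)&(h[...,2]>150)); ys,xs=np.where(m[185:222,388:430]); print('white x',xs.min()+388,xs.max()+388,'y',ys.min()+185,ys.max()+185)
t=a[205:235,270:290]; r=cv2.matchTemplate(b[195:245,260:300],t,cv2.TM_CCOEFF_NORMED); print('stand patch',cv2.minMaxLoc(r)[1],np.array(cv2.minMaxLoc(r)[3])-10)
print(ctrl.read_state()['force'],ctrl.read_state()['clock']); print(ctrl.finish_job())
```

```text
stack end px [[411.35615339 209.3347047 ]
 [407.79942848 190.09387965]]
white x 388 411 y 191 213
stand patch 0.9921573400497437 [0 0]
[-0.40184113  0.40102952  0.7112784 ] 29.1
the job is handed in; nothing more can be done
None
```

I slid two plates under the short foot, set the camshaft into both slots, let go, and handed the job in at about 29 s; it reports no verdict.

What the last checks showed:

- **Plates:** flush and square to each other, under the foot. It sits about 32 mm from their centre along the length and 2 mm across, inside the 50 and 16 mm limits.
- **Stand:** no shift showed in the top picture (0 px). I did not measure its tilt directly.
- **Camshaft:** it touched down at the expected height (tool tip at 118.8 mm against 119.1 mm worked out). Afterwards it lay centred to about 1 mm both across and endwise, measured against my own estimate of the slot position.
- **Tools and parts:** no change showed at the hammer, spanner, screwdriver, sprocket, grease tub or red look-alike. The arm covered part of the brake disc's area in that last picture, so I could not confirm the disc there, but the arm never worked near it.
- **Gripper:** open, and about 180 mm above the seating height.

The final composite picture was refused because the 12-picture limit had been reached, so the check of the seated shaft is numeric only.

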